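Feed a seed board into the guarded reader with a push stick

ROBOT

A 6-joint arm with a two-finger parallel gripper is mounted at the origin on the work surface. World frame = base frame: x ahead of the robot, y to its left, z up, the work surface at z = 0. Lengths are in m, angles in degrees, forces in N, time in s.
With the tool pointing down it reaches from about 0.275 to 0.975 m from the base axis. Payload 8.4 kg.
Tool frame: the origin (TCP) lies on the centre line of the jaws, within the pads' length; the fingertips stand 22 mm ahead of it and the grasp point (between the pads) lies 3 mm ahead of it; z points along the fingers, y is the line along which they close (so a half turn about z gives the same grasp; the last joint's range is limited). The gripper opens to 92 mm and grips with 3 to 60 N. Pads are 20 mm wide; open, the fingers measure 128 mm over their backs; the gripper's body (75 mm by 189 mm) begins 69 mm behind the grasp point.
Start: joints at [71.31, 20.225, 93.587, -0, 66.188, -0.138], TCP at [0.199, 0.593, 0.237] pointing down, gripper open.
Joint ranges: [-150.9, 150.9], [-52.94, 120.26], [3.33, 152.33], [-74.26, 254.26], [0, 154.13], [-172.89, 172.89]. Speed limits (degrees/s): [127.2, 127.2, 159.86, 180, 180, 180].

INTERFACE

Orientations are given as [roll, pitch, yaw] about the fixed x, y, z axes, in that order (R = Rz(yaw) Ry(pitch) Rx(roll)).
In Python, from station import env, vision gives the robot as it stands. The module is installed in compiled form; this text tells all that it offers.
- The arm moves only by the tool move_arm, never from a script. Its argument "motion" is a list of rows, each a list of 6 numbers: the shift along the tool's x, y, z in cm, then the turn, a rotation vector about the tool's x, y, z in rad. A call has 1 to 8 rows; each row shifts and turns the commanded pose from where the row before left it, along the tool's axes as they then stand; what a row does not reach is not made up. A row lasts 1/8 s, in which the tool goes at most 62.5 mm and 10.7 degrees, less where a joint would pass 70% of its speed; a pose out of reach is approached as far as the arm can. A call is refused whole if a number of a shift passes 6.25 or a number of a turn 0.188, either way. A call with a gripper value outside its range is refused whole. "fingers" is the opening, from -1 (shut) to 1 (fully open), set as the call begins (left out, the last holds). The fingers move at their own pace and stop on an object; "grip_force" is the grip in N (left out, the last holds). Time passes only in rows, so rows that do not move let the fingers close. It gives the time, the measured TCP pose, the force, the opening and the grip force at its end, in the units of the state.
- env.get_state(): the state, without advancing time (a new reading comes with each control period).
- vision.read_camera(name): name is "scene" or "top" or "wrist"; returns a dict with "frame" (420x560x3 uint8, red, green, blue), "intrinsics" (3x3 intrinsics, pixels), "k1" (the pictures are not rectified: a ray, as slopes to the right and down, at radius r is drawn at 1 + k1 r^2 times it, then the intrinsics apply), "rvec" (rotation vector, rad) and "tvec" (3), from world to camera coordinates, as OpenCV has them. Camera axes: x right, y down, z forward; pixel columns grow to the right and rows downward; lengths in m; the calibration is good to about 2 mm. A picture is of the moment at which its call begins. There is no depth.
- env.sign_off(): hands the job in; it is judged then, once.
The state is a dict: "t": time; "q": joint angles; "joint_vel": joint speeds; "joint_efforts": joint torques, N m; "eef_pos": TCP position; "orientation": TCP orientation; "ft_force": force on the tool from outside, world axes, zero at the start; "wrist_torque": the same for the moment, N m; "opening": opening from 0.0 (shut) to 1.0 (fully open); "grasp_force": force on a finger pad.
Only numpy, scipy, OpenCV 4.12 (cv2) and the standard library are available. Lean on these libraries where they do the work, as an engineer would, in place of code of your own. Each camera call takes 0.05 s, during which the arm holds its last target. There are 200 camera calls.

TASK

Take the push stick and, with its nose behind the seed board lying on the reader's feed bed, gently push the board through the low guarded opening until it is fully home against the backstop under the guard; keep the gripper itself off the board and do not press hard once it is home (at most about 22 N on the board). Then draw the stick out and lay it back flat, right way up, on the bench beside the feed bed, leaving everything else where it is.

Things in the scene. Friction and masses are not known exactly. Their poses are not given: they have to be found in the camera images.
- mouth (a point): Reader, a low fixed grey and steel machine. This point: middle of the guarded opening at bed level, 20 mm above the bench. x axis = feed direction (level, into the guard), z up; lengths below are x from here. Opening 66 mm wide, 32 mm high; the channel, 69 mm wide, runs to x = 180 mm under a clear guard whose top is 37 mm above the bed; behind it a housing 200 mm wide, 150 mm tall.
- bed_end (a point): Middle of the feed bed's open end, at bed level, x = -240 mm; same axes as the mouth. The bed is flat steel, 120 mm wide, 20 mm above the bench. Steel guides on it, 18 mm high, narrow from 104 mm apart at x = -70 mm to 66 mm at the mouth.
- roller_spot (a point): Point on the bed under a sprung rubber roller inside the guard, x = 110 mm. The roller (30 mm diameter) hangs 17 mm above the bed and rides up onto the board: first a bump in the push of about 1 to 6 N, then a steady drag of about 1 to 4 N.
- feeler (a joint): Pin in the backstop, 10 mm above the bed, pushed in by the board's leading face: 0 = as found, 6 mm proud; 0.006 m = flush, board fully home. About 3 N friction; it stays where pushed. The backstop is a steel plate across the channel on stiff rubber (about 5 N per mm), its front face anywhere from x = 142 to 177 mm past the mouth: set differently each time and not measured: find it by feel.
- board_center (a point): Seed board to be fed: wooden board 90 (x) x 60 (y) x 20 mm (z) with pink kernels mounted on top, about 110 g, lying on the feed bed before the guides. This point is its centre, 10 mm above its underside; its x axis runs along the 90 mm and roughly along the feed.
- board: The same seed board; origin at the centre of its underside, same axes.
- stick_grip (a point): Centre of the push stick's upright grip, 40 mm above the stick's underside; x points from grip to nose, z up. The grip is a plywood block 60 mm long (x), 24 mm wide (y), from 12 to 60 mm above the underside; take it across its width from above. About 140 g. It lies on the bench beside the feed bed, nose roughly along the feed.
- stick_nose (a point): Middle of the flat front face of the push stick's nose, 140 mm ahead of the grip and 7 mm above the underside; same axes. The nose is 12 mm long, 42 mm wide, 14 mm high; a blade 20 mm wide and 12 mm high joins it to the grip and runs on 50 mm behind the grip's centre, all on the underside.
- push_stick: The same push stick; origin on its underside right below the grip's centre, same axes.
- spare_board_center (a point): Bystander: another seed board of the same make, lying on the bench (not on the feed bed) beside the guard; centre point. Leave alone.
- pencil: Bystander: black pencil, 8 mm thick, 168 mm long, lying beside the bed; origin at its underside's middle. Leave alone.
- seed_jar: Bystander: amber glass jar, 60 mm wide, 75 mm tall; origin under its centre. Leave alone.
- dish: Bystander: white dish, 90 mm wide, 18 mm tall; origin under its centre. Leave alone.
- weight: Bystander: brass weight, 44 mm wide, 52 mm tall; origin under its centre. Leave alone.
Not all that is in view belongs to the job. What is meant by the push_stick is not orange, and is the larger of those in its own colour. What is shaped like the board but yellow is not meant.

How it is judged:
By the outcome, as a careful person would: the job done as asked, in the order asked, and still so for the second after the job is handed in, with the robot touching nothing.
It also fails if it takes over 70 s, if anything falls off the work surface, if the arm or the gripper's body presses on something with over 40 N, if the wrist force passes 120 N, or if a joint passes its speed limit or range.

## Working session

There is one attempt and no reset: what is moved stays moved. The work goes in short steps, Python scripts to look and compute and a tool call to move; the robot and the scene stay as the last step left them, time stands still between calls to the robot, and variables do not carry over. Pictures are saved under pics/ and viewed, at most 10 in all, crops included, and the job is handed in when it is done.

Besides the shell and the picture viewer there is one more tool, called after "Request:" as a command line: name --pt "numbers of a row" for each row, then --argument value for the rest. move_arm: Moves the arm, as the interface text tells. Its arguments: {"type":"object","properties":{"motion":{"type":"array"},"fingers":{"type":"number"},"grip_force":{"type":"number"}},"required":["motion"]}

```bash
mkdir -p pics; cat > h.py <<'E'
import numpy as np, cv2
from station import env, vision
def cam(n, save=None):
    c=vision.read_camera(n)
    if save: cv2.imwrite('pics/'+save+'.png', c['frame'][:,:,::-1])
    return c
def ray(c,u,v):
    K=np.array(c['intrinsics']);p=np.array([(u-K[0,2])/K[0,0],(v-K[1,2])/K[1,1]])
    s=p.copy()
    for _ in range(20): s=p/(1+c['k1']*(s@s))
    R,_=cv2.Rodrigues(np.array(c['rvec'],float)); t=np.array(c['tvec'],float).ravel()
    return -R.T@t, R.T@np.array([s[0],s[1],1.])
def onz(c,u,v,z):
    o,d=ray(c,u,v); return o+d*(z-o[2])/d[2]
def proj(c,P):
    R,_=cv2.Rodrigues(np.array(c['rvec'],float)); q=R@np.array(P,float)+np.array(c['tvec'],float).ravel()
    s=q[:2]/q[2]; s=s*(1+c['k1']*(s@s)); K=np.array(c['intrinsics'])
    return np.array([K[0,0]*s[0]+K[0,2],K[1,1]*s[1]+K[1,2]])
E
python3 - <<'E'
from h import *
a=cam('top','top');b=cam('scene','scene');cam('wrist','wrist')
import pickle;pickle.dump(a,open('top.pkl','wb'));pickle.dump(b,open('scene.pkl','wb'))
print(env.get_state())
for c in(a,b):print(ray(c,280,210),c['k1'])
E
```

```text
{'t': 0.15, 'q': array([ 7.13091762e+01,  2.02551019e+01,  9.36187979e+01, -1.84222067e-03,
        6.61867261e+01, -1.37495741e-01]), 'joint_vel': array([ 0.06373389, -0.06702781, -0.16895411,  0.03001649,  0.00542824,
       -0.07165793]), 'joint_efforts': array([-4.77237463e-04, -5.94209397e+01, -3.34469533e+01,  6.96679903e-02,
        2.02756544e-02, -1.77657228e-05]), 'eef_pos': array([0.19876466, 0.59218452, 0.23602093]), 'orientation': array([-1.79939370e+02,  1.53910518e-03,  1.61447417e+02]), 'ft_force': array([ 0.35030531, -0.05280452, -0.34986717]), 'wrist_torque': array([0.00095537, 0.03893306, 0.07486583]), 'grasp_force': 0.0, 'opening': 0.998653991276911}
(array([ 0.29781842, -0.08624726,  1.18804298]), array([ 0.20186296, -0.00350233, -0.97943711])) 0.011506143262528008
(array([ 1.22985496, -0.244671  ,  0.62686139]), array([-0.76244071,  0.16296407, -0.62622932])) 0.03383419889060538
```

View pics/top.png

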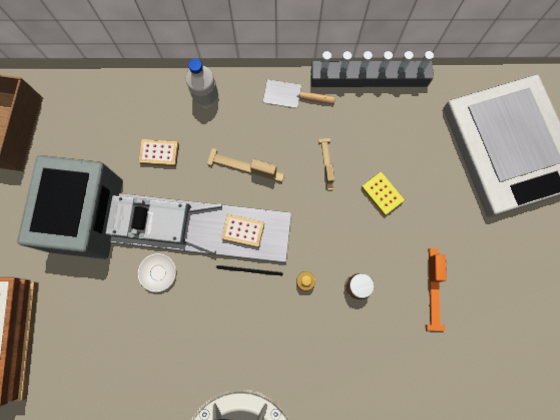

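View pics/scene.png

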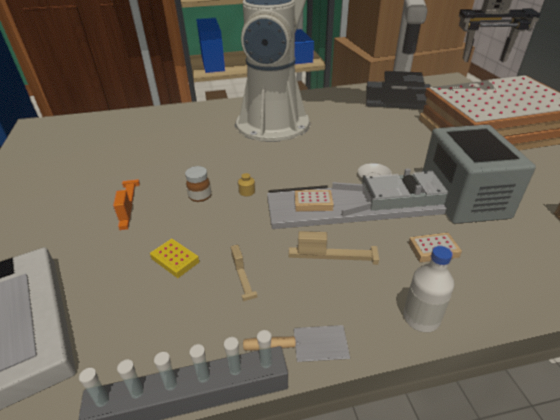

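The top view shows the feed bed running left (world +y), with board at (243,230), the larger plain stick with its grip at (263,169) and nose at (212,158), and the pencil at (250,270). I'll enlarge it to measure.

```bash
python3 - <<'E'
from h import *
import pickle
a=pickle.load(open('top.pkl','rb'))
f=a['frame'][135:285,95:295,::-1]
cv2.imwrite('pics/crop.png',cv2.resize(f,None,fx=4,fy=4,interpolation=cv2.INTER_CUBIC))
hsv=cv2.cvtColor(a['frame'],cv2.COLOR_RGB2HSV)
m=((hsv[...,0]>8)&(hsv[...,0]<24)&(hsv[...,1]>90)&(hsv[...,2]>110)).astype(np.uint8)
n,l,s,c=cv2.connectedComponentsWithStats(m)
for i in range(1,n):
    if s[i,4]>60:
        r=cv2.minAreaRect(np.argwhere(l==i)[:,::-1].astype(np.float32)); print(s[i],r)
E
```

```text
[  0  80  21  72 360] ((4.151857852935791, 113.84727478027344), (12.25898551940918, 73.76310729980469), 15.780754089355469)
[300  92  35  11 223] ((317.06793212890625, 96.63773345947266), (34.52338790893555, 6.757246017456055), 10.619654655456543)
[139 139  39  26 272] ((157.9740753173828, 151.84996032714844), (37.2313346862793, 23.417325973510742), 4.23639440536499)
[208 151  68  23 182] ((242.08851623535156, 163.22100830078125), (66.82949829101562, 14.839781761169434), 10.17551040649414)
[325 164   9  17  97] ((329.1127014160156, 171.98263549804688), (17.030405044555664, 6.006259441375732), 81.25383758544922)
[222 215  42  32 266] ((242.73106384277344, 230.63717651367188), (37.812477111816406, 25.06669807434082), 12.26477336883545)
[428 247  19  35 382] ((439.10797119140625, 263.0805358886719), (35.71770095825195, 15.481878280639648), 75.3791275024414)
[297 271  18  20 281] ((305.5, 280.5), (19.0, 17.0), 90.0)
[  0 277  15 126 553] ((7.0, 339.5), (125.0, 14.0), 90.0)
[ 17 282  17 119 451] ((25.8780460357666, 341.0975646972656), (4.638123989105225, 119.0451889038086), 6.340191841125488)
[427 282  19  50 544] ((436.0, 306.5), (49.0, 18.0), 90.0)
```

View pics/crop.png

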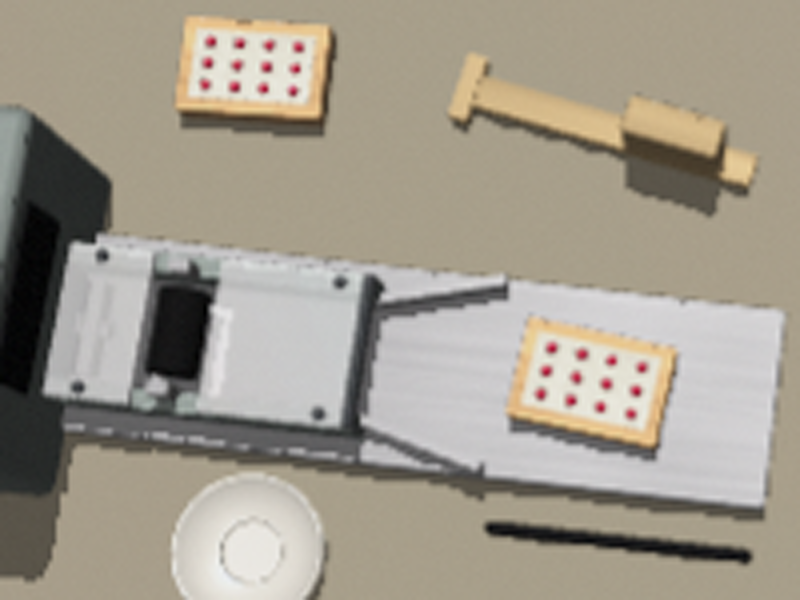

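The crop shows the bed's open-end corners at (783,311) and (763,502), the guide tips at (507,290) and (482,470), the stick's nose front from (468,54) to (447,118), its tail at (752,171), and the board's corners.

```bash
python3 - <<'E'
from h import *
import pickle
a=pickle.load(open('top.pkl','rb'))
P=lambda u,v,z: onz(a,95+u/4-.4,135+v/4-.4,z)
D={'bedA':(783,311,.02),'bedB':(763,502,.02),'bedfarA':(97,236,.02),'guideA':(507,290,.038),'guideB':(482,470,.038),
'noseA':(468,54,.014),'noseB':(447,118,.014),'tail':(752,171,.012),'g1':(635,95,.06),'g2':(724,128,.06),'g3':(715,158,.06),'g4':(622,131,.06),
'b1':(533,318,.04),'b2':(677,347,.04),'b3':(657,440,.04),'b4':(509,410,.04),'pen1':(490,527,.006),'pen2':(748,556,.006),'guardA':(378,275,.057),'guardB':(352,432,.057)}
Q={k:P(*v) for k,v in D.items()}
for k,v in Q.items(): print(k,v.round(4))
ang=lambda d:np.degrees(np.arctan2(d[1],d[0]))
be=(Q['bedA']+Q['bedB'])/2; gm=(Q['guideA']+Q['guideB'])/2; gd=(Q['guardA']+Q['guardB'])/2
print('bedend',be,'yaw edge',ang(Q['bedfarA']-Q['bedA']),'perp',ang(Q['bedA']-Q['bedB'])+90,'guide',ang(gm-be),np.linalg.norm((gm-be)[:2]),'gd',ang(gd-be),np.linalg.norm((gd-be)[:2]))
n=(Q['noseA']+Q['noseB'])/2
print('stick yaw',ang(n-Q['tail']),np.linalg.norm(n-Q['tail']),'grip',n+(Q['tail']-n)*140/190, 'griptop',sum(Q['g%d'%i] for i in(1,2,3,4))/4, ang(Q['g1']-Q['g2']))
print('board',sum(Q['b%d'%i] for i in(1,2,3,4))/4,ang(Q['b1']-Q['b2']),ang(Q['b4']-Q['b3']))
E
```

```text
bedA [ 0.5328 -0.1152  0.02  ]
bedB [ 0.4184 -0.1028  0.02  ]
bedfarA [0.5795 0.2986 0.02  ]
guideA [0.542  0.0484 0.038 ]
guideB [0.4353 0.0604 0.038 ]
noseA [0.6965 0.0787 0.014 ]
noseB [0.6553 0.0905 0.014 ]
tail [ 0.6219 -0.097   0.012 ]
g1 [ 0.6553 -0.0274  0.06  ]
g2 [ 0.6349 -0.0801  0.06  ]
g3 [ 0.6166 -0.0748  0.06  ]
g4 [ 0.6332 -0.0199  0.06  ]
b1 [0.5247 0.0324 0.04  ]
b2 [ 0.5073 -0.0524  0.04  ]
b3 [ 0.4524 -0.041   0.04  ]
b4 [0.4701 0.0453 0.04  ]
pen1 [0.4052 0.0589 0.006 ]
pen2 [ 0.388 -0.094  0.006]
guardA [0.547  0.1214 0.057 ]
guardB [0.455 0.133 0.057]
bedend [ 0.47558328 -0.10898943  0.02      ] yaw edge 83.56095436989159 perp 83.7814898993412 guide 85.42466537067288 0.1638983961313934 gd 83.86201691297718 0.2375622069658516
stick yaw 73.42332700093539 0.18943085183627892 grip [ 0.63608398 -0.0492034   0.01252632] griptop [ 0.63500537 -0.05054534  0.06      ] 68.84569556119786
board [ 0.48862752 -0.00391952  0.04      ] 78.37737645710725 78.41846893896967
```

```bash
cat >> h.py <<'E'
from scipy.spatial.transform import Rotation as Ro
U=np.array([np.cos(np.radians(83.8)),np.sin(np.radians(83.8)),0])
BE=np.array([.4756,-.109,0])
def delta(x,y,z,yaw):
    s=env.get_state(); R=Ro.from_euler('xyz',s['orientation'],degrees=True); T=Ro.from_euler('xyz',[180,0,yaw],degrees=True)
    print('t',round(s['t'],2),'pos',s['eef_pos'].round(4),'ori',s['orientation'].round(2),'F',s['ft_force'].round(2),'open',round(s['opening'],3))
    print('shift cm (current tool axes)',(R.inv().apply(np.array([x,y,z])-s['eef_pos'])*100).round(2),'turn',(R.inv()*T).as_rotvec().round(4))
E
```

Request:
move_arm --pt "-4.75 -3.61 0 0 0 0" --pt "-4.75 -3.61 0 0 0 0" --pt "-4.75 -3.61 0 0 0 0" --pt "-4.75 -3.61 0 0 0 0" --pt "-4.75 -3.61 0 0 0 0" --pt "-4.75 -3.61 0 0 0 0" --pt "-4.75 -3.61 0 0 0 0" --pt "-4.75 -3.61 0 0 0 0" --fingers 1

```text
t: 1.15
eef_pos: [0.468, 0.1961, 0.2367]
orientation: [180.0, 0.0, 161.4]
ft_force: [1.2, 0.3, -0.6]
opening: 1.004
grasp_force: 0.0
```

Request:
move_arm --pt "-4.75 -3.61 0 0 0 0" --pt "-4.75 -3.61 0 0 0 0" --pt "-4.75 -3.61 0 0 0 0" --pt "-4.75 -3.61 0 0 0 0" --pt "-4.75 -3.61 0 0 0 0" --pt "0 0 0 0 0 0.17" --pt "0 0 0 0 0 0.17" --pt "0 0 0 0 0 0.17"

```text
t: 2.15
eef_pos: [0.6348, -0.0492, 0.2361]
orientation: [-180.0, -0.0, 131.9]
ft_force: [-0.6, -0.2, 0.0]
opening: 1.001
grasp_force: 0.0
```

Request:
move_arm --pt "0 0 0 0 0 0.17" --pt "0 0 0 0 0 0.17" --pt "0 0 0 0 0 0.17" --pt "0 0 0 0 0 0.17" --pt "0 0 0 0 0 0.17" --pt "0 0 0 0 0 0.17" --pt "0 0 0 0 0 0" --pt "0 0 0 0 0 0"

```text
t: 3.15
eef_pos: [0.6349, -0.0489, 0.2364]
orientation: [-180.0, 0.0, 74.0]
ft_force: [-1.1, 0.4, 1.7]
opening: 1.001
grasp_force: 0.0
```

```bash
python3 - <<'E'
from h import *
import pickle
c=cam('wrist','w1');pickle.dump(c,open('w1.pkl','wb'))
delta(.6355,-.0498,.15,73.5)
print(proj(c,[.6355,-.0498,.06]),proj(c,[.6755,.0845,.014]))
E
```

```text
t 3.2 pos [ 0.6349 -0.0488  0.2365] ori [-179.99    0.     73.96] F [ 0.67 -0.11 -0.74] open 0.997
shift cm (current tool axes) [-0.08  0.09  8.65] turn [-0.0003  0.0001  0.0081]
[280.55402672 196.54942712] [282.32380706  35.06739443]
```

View pics/w1.png

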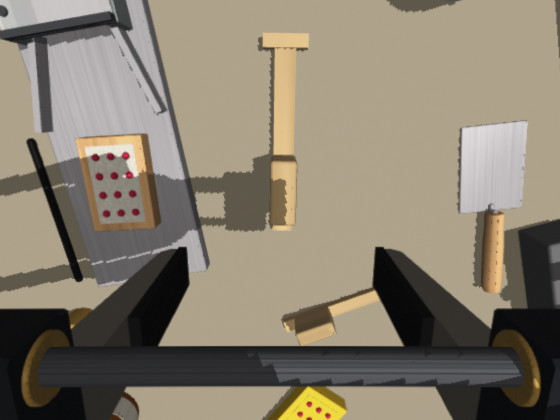

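The wrist view shows the stick upright in frame, with its nose front middle at (286,34), tail at (282,229) and grip at about (284,192). The bed and board are on the left, clear of the fingers.

```bash
python3 - <<'E'
from h import *
import pickle
c=pickle.load(open('w1.pkl','rb'))
f=c['frame'].astype(int)[20:240,230:330]
m=((f[...,0]-f[...,2]>65)&(f[...,0]>150))
for r in (20,60,100,140,160,180,195,205): 
    k=np.flatnonzero(m[r]); print(r+20,k.min()+230 if len(k) else 0,k.max()+230 if len(k) else 0)
n=onz(c,285.8,34,.014);t=onz(c,282,230,.012);d=(n-t)/np.linalg.norm(n-t)
print(n,t,np.linalg.norm(n-t),np.degrees(np.arctan2(d[1],d[0])),n-d*.14)
print(onz(c,284.5,190,.06))
E
```

```text
40 263 308
80 274 294
120 274 293
160 0 0
180 273 295
200 286 295
215 286 294
225 274 291
[0.67878579 0.08448309 0.014     ] [ 0.62378194 -0.09637308  0.012     ] 0.18904596107687757 73.08389172428065 [ 0.63805211 -0.04945187  0.01251888]
[ 0.6405394 -0.0449836  0.06     ]
```

Request:
move_arm --pt "0 0.32 4 0 0 0.014" --pt "0 0 5 0 0 0" --pt "0 0 5 0 0 0" --pt "0 0 3 0 0 0" --pt "0 0 1.5 0 0 0" --pt "0 0 0.55 0 0 0" --pt "0 0 0 0 0 0"

```text
t: 4.08
eef_pos: [0.6386, -0.0498, 0.0468]
orientation: [179.9, -0.0, 73.0]
ft_force: [1.1, -0.5, -0.0]
opening: 0.998
grasp_force: 0.0
```

Request:
move_arm --pt "0 0 0 0 0 0" --pt "0 0 0 0 0 0" --pt "0 0 0 0 0 0" --pt "0 0 0 0 0 0" --pt "0 0 0 0 0 0" --pt "0 0 0 0 0 0" --pt "0 0 0 0 0 0" --pt "0 0 0 0 0 0" --fingers -1 --grip_force 50

```text
t: 5.08
eef_pos: [0.6379, -0.0497, 0.046]
orientation: [-180.0, 0.0, 73.0]
ft_force: [-0.2, -0.4, -0.1]
opening: 0.26
grasp_force: 50.0
```

Request:
move_arm --pt "0 0 -1 0 0 0" --pt "0 0 -4 0 0 0" --pt "0 0 -4 0 0 0" --pt "-4.05 -2.4 0 0 0 0" --pt "-4.05 -2.4 0 0 0 0" --pt "-4.05 -2.4 0 0 0 0" --pt "-4.05 -2.4 0 0 0 0" --pt "-4.05 -2.4 0 0 0 0"

```text
t: 6.08
eef_pos: [0.4631, -0.2092, 0.1368]
orientation: [179.9, 0.0, 73.0]
ft_force: [-0.2, -0.9, -0.7]
opening: 0.258
grasp_force: 50.0
```

Request:
move_arm --pt "0 0 0 0 0 -0.094" --pt "0 0 0 0 0 -0.094" --pt "0 0 2 0 0 0" --pt "0 0 2 0 0 0" --pt "0 0 0 0 0 0" --pt "0 0 0 0 0 0"

```text
t: 6.82
eef_pos: [0.4644, -0.2085, 0.0969]
orientation: [180.0, 0.0, 83.8]
ft_force: [0.0, 1.1, -1.2]
opening: 0.256
grasp_force: 50.0
```

```bash
python3 - <<'E'
from h import *
import pickle
c=cam('wrist','w2');pickle.dump(c,open('w2.pkl','wb'))
g=BE-.1*U; delta(g[0],g[1],.066,83.8)
E
```

```text
t 6.88 pos [ 0.4646 -0.2085  0.097 ] ori [1.7993e+02 2.0000e-02 8.3760e+01] F [ 0.47 -0.34 -0.76] open 0.259
shift cm (current tool axes) [0.01 0.02 3.1 ] turn [ 0.0012  0.0004 -0.0007]
```

View pics/w2.png

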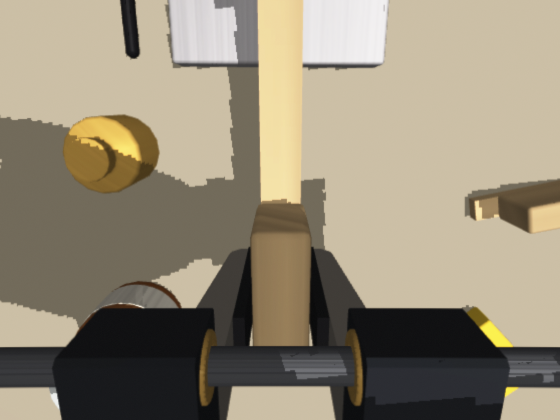

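The wrist view shows the bed's open end with corners at (174,64) and (385,64). The stick blade, cols 260–302, runs up over it near the centre, clear of the weight and the pencil.

```bash
python3 - <<'E'
from h import *
import pickle
c=pickle.load(open('w2.pkl','rb'))
A=onz(c,174,65,.02);B=onz(c,385,65,.02);print(A,B,(A+B)/2,np.linalg.norm(A-B),np.degrees(np.arctan2(*(B-A)[1::-1]))+90)
print(onz(c,170,2,.02),onz(c,386.5,2,.02))
a=cam('top');f=a['frame'][120:300,95:335,::-1];cv2.imwrite('pics/top2.png',cv2.resize(f,None,fx=3.3,fy=3.3,interpolation=cv2.INTER_CUBIC))
E
```

```text
[ 0.41658797 -0.10305479  0.02      ] [ 0.53507444 -0.11586322  0.02      ] [ 0.47583121 -0.109459    0.02      ] 0.11917675546640699 83.83026727260936
[ 0.42042775 -0.07158678  0.02      ] [ 0.53676537 -0.08414303  0.02      ]
```

View pics/top2.png

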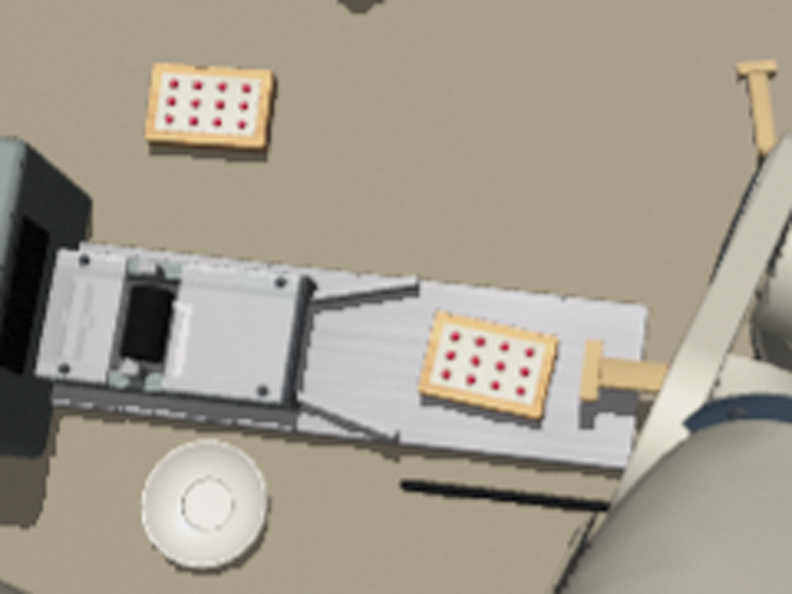

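The top view shows the nose at (592,370) behind the board's rear edge, centred on it and aligned with the bed. Next I lower the stick.

Request:
move_arm --pt "0 0 1.5 0 0 0" --pt "0 0 1 0 0 0" --pt "0 0 0.3 0 0 0" --pt "0 0 0.2 0 0 0" --pt "0 0 0 0 0 0" --pt "0 0 0 0 0 0"

```text
t: 7.68
eef_pos: [0.4642, -0.2083, 0.0663]
orientation: [180.0, 0.0, 83.8]
ft_force: [0.1, -0.6, -0.9]
opening: 0.258
grasp_force: 50.0
```

Request:
move_arm --pt "0.5 0 0 0 0 0" --pt "0.5 0 0 0 0 0" --pt "0.5 0 0 0 0 0" --pt "0.5 0 0 0 0 0" --pt "0.5 0 0 0 0 0" --pt "0.5 0 0 0 0 0" --pt "0.5 0 0 0 0 0" --pt "0.5 0 0 0 0 0"

```text
t: 8.68
eef_pos: [0.4684, -0.1682, 0.0661]
orientation: [-180.0, 0.0, 83.8]
ft_force: [-0.3, -0.9, -0.8]
opening: 0.257
grasp_force: 50.0
```

Request:
move_arm --pt "0.5 0 0 0 0 0" --pt "0.5 0 0 0 0 0" --pt "0.5 0 0 0 0 0" --pt "0.5 0 0 0 0 0" --pt "0.5 0 0 0 0 0" --pt "0.5 0 0 0 0 0" --pt "0.5 0 0 0 0 0" --pt "0.5 0 0 0 0 0"

```text
t: 9.68
eef_pos: [0.4727, -0.1284, 0.0661]
orientation: [-180.0, 0.0, 83.8]
ft_force: [0.3, -0.8, -1.0]
opening: 0.254
grasp_force: 50.0
```

```bash
python3 - <<'E'
from h import *
g=BE-.02*U; delta(g[0],g[1],.066,83.8)
a=cam('top');f=a['frame'][120:300,95:335,::-1];cv2.imwrite('pics/top3.png',cv2.resize(f,None,fx=3.3,fy=3.3,interpolation=cv2.INTER_CUBIC))
E
```

```text
t 9.68 pos [ 0.4727 -0.1284  0.0661] ori [-180.      0.     83.76] F [ 0.3  -0.76 -1.05] open 0.254
shift cm (current tool axes) [-0.04  0.07  0.01] turn [-0.      0.     -0.0008]
```

View pics/top3.png

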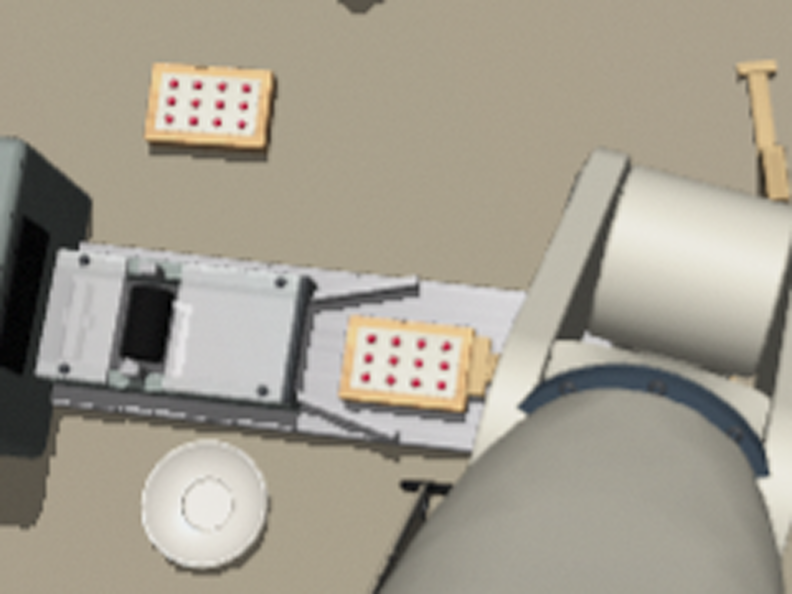

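The top view shows the board squared up against the nose and centred between the guides, with its front at col 345. I'll continue into the opening and watch the force.

Request:
move_arm --pt "0.4 0.06 0 0 0 0" --pt "0.4 0 0 0 0 0" --pt "0.4 0 0 0 0 0" --pt "0.4 0 0 0 0 0" --pt "0.4 0 0 0 0 0" --pt "0.4 0 0 0 0 0" --pt "0.4 0 0 0 0 0" --pt "0.4 0 0 0 0 0"

```text
t: 10.72
eef_pos: [0.477, -0.0968, 0.0661]
orientation: [180.0, 0.0, 83.7]
ft_force: [0.0, -1.7, -1.7]
opening: 0.261
grasp_force: 50.0
```

Request:
move_arm --pt "0.4 0 0 0 0 0" --pt "0.4 0 0 0 0 0" --pt "0.4 0 0 0 0 0" --pt "0.4 0 0 0 0 0" --pt "0.4 0 0 0 0 0" --pt "0.4 0 0 0 0 0" --pt "0.4 0 0 0 0 0" --pt "0.4 0 0 0 0 0"

```text
t: 11.72
eef_pos: [0.4804, -0.0649, 0.0661]
orientation: [180.0, 0.0, 83.8]
ft_force: [1.9, -0.7, -1.2]
opening: 0.255
grasp_force: 50.0
```

Request:
move_arm --pt "0.5 0 0 0 0 0" --pt "0.5 0 0 0 0 0" --pt "0.5 0 0 0 0 0" --pt "0.5 0 0 0 0 0" --pt "0.5 0 0 0 0 0" --pt "0.5 0 0 0 0 0" --pt "0.5 0 0 0 0 0" --pt "0.5 0 0 0 0 0"

```text
t: 12.72
eef_pos: [0.4846, -0.0251, 0.0661]
orientation: [-180.0, 0.0, 83.8]
ft_force: [0.6, -1.7, -0.9]
opening: 0.258
grasp_force: 50.0
```

Request:
move_arm --pt "0.3 0 0 0 0 0" --pt "0.3 0 0 0 0 0" --pt "0.3 0 0 0 0 0" --pt "0.3 0 0 0 0 0" --pt "0.3 0 0 0 0 0" --pt "0.3 0 0 0 0 0" --pt "0.3 0 0 0 0 0" --pt "0.3 0 0 0 0 0"

```text
t: 13.72
eef_pos: [0.4871, -0.0013, 0.066]
orientation: [-180.0, 0.0, 83.8]
ft_force: [0.5, -0.2, -0.8]
opening: 0.26
grasp_force: 50.0
```

Request:
move_arm --pt "0.3 0 0 0 0 0" --pt "0.3 0 0 0 0 0" --pt "0.3 0 0 0 0 0" --pt "0.3 0 0 0 0 0" --pt "0.3 0 0 0 0 0" --pt "0.3 0 0 0 0 0" --pt "0.3 0 0 0 0 0" --pt "0.3 0 0 0 0 0"

```text
t: 14.72
eef_pos: [0.4898, 0.0225, 0.0661]
orientation: [-180.0, 0.0, 83.8]
ft_force: [-0.4, -4.9, 0.6]
opening: 0.257
grasp_force: 50.0
```

Request:
move_arm --pt "0.15 0 0 0 0 0" --pt "0.15 0 0 0 0 0" --pt "0.15 0 0 0 0 0" --pt "0.15 0 0 0 0 0" --pt "0.15 0 0 0 0 0" --pt "0.15 0 0 0 0 0" --pt "0.15 0 0 0 0 0"

```text
t: 15.6
eef_pos: [0.491, 0.0328, 0.0661]
orientation: [180.0, 0.0, 83.8]
ft_force: [0.3, -4.0, 0.1]
opening: 0.259
grasp_force: 50.0
```

Request:
move_arm --pt "0.1 0 0 0 0 0" --pt "0.1 0 0 0 0 0" --pt "0.1 0 0 0 0 0" --pt "0.1 0 0 0 0 0" --pt "0.1 0 0 0 0 0"

```text
t: 16.23
eef_pos: [0.4915, 0.0378, 0.0661]
orientation: [-180.0, 0.0, 83.8]
ft_force: [-0.6, -4.4, -1.1]
opening: 0.258
grasp_force: 50.0
```

Request:
move_arm --pt "0.1 0 0 0 0 0" --pt "0.1 0 0 0 0 0" --pt "0.1 0 0 0 0 0" --pt "0.1 0 0 0 0 0" --pt "0.1 0 0 0 0 0"

```text
t: 16.85
eef_pos: [0.4921, 0.0427, 0.0661]
orientation: [180.0, 0.0, 83.8]
ft_force: [0.4, -4.3, -0.1]
opening: 0.261
grasp_force: 50.0
```

Request:
move_arm --pt "0.1 0 0 0 0 0" --pt "0.1 0 0 0 0 0" --pt "0.1 0 0 0 0 0" --pt "0.1 0 0 0 0 0" --pt "0.1 0 0 0 0 0"

```text
t: 17.48
eef_pos: [0.4926, 0.0477, 0.0661]
orientation: [-180.0, 0.0, 83.8]
ft_force: [-0.7, -4.8, -0.5]
opening: 0.256
grasp_force: 50.0
```

Request:
move_arm --pt "0.1 0 0 0 0 0" --pt "0.1 0 0 0 0 0" --pt "0.1 0 0 0 0 0" --pt "0.1 0 0 0 0 0" --pt "0.1 0 0 0 0 0"

```text
t: 18.1
eef_pos: [0.4932, 0.0527, 0.0661]
orientation: [-180.0, 0.0, 83.8]
ft_force: [-0.7, -4.7, 0.2]
opening: 0.262
grasp_force: 50.0
```

Request:
move_arm --pt "0.1 0 0 0 0 0" --pt "0.1 0 0 0 0 0" --pt "0.1 0 0 0 0 0" --pt "0.1 0 0 0 0 0" --pt "0.1 0 0 0 0 0"

```text
t: 18.73
eef_pos: [0.4936, 0.0572, 0.0661]
orientation: [-180.0, 0.0, 83.8]
ft_force: [-0.7, -7.8, 1.5]
opening: 0.255
grasp_force: 50.0
```

The force has risen by about 3 N, so the pin is reached. I'll go finer.

Request:
move_arm --pt "0.05 0 0 0 0 0" --pt "0.05 0 0 0 0 0" --pt "0.05 0 0 0 0 0" --pt "0.05 0 0 0 0 0" --pt "0 0 0 0 0 0"

```text
t: 19.35
eef_pos: [0.4939, 0.0592, 0.0661]
orientation: [-180.0, 0.0, 83.8]
ft_force: [-1.5, -7.0, 2.1]
opening: 0.255
grasp_force: 50.0
```

Request:
move_arm --pt "0.05 0 0 0 0 0" --pt "0.05 0 0 0 0 0" --pt "0.05 0 0 0 0 0" --pt "0 0 0 0 0 0"

```text
t: 19.85
eef_pos: [0.494, 0.0607, 0.0661]
orientation: [-180.0, 0.0, 83.8]
ft_force: [-0.4, -7.5, 1.9]
opening: 0.257
grasp_force: 50.0
```

Request:
move_arm --pt "0.05 0 0 0 0 0" --pt "0.05 0 0 0 0 0" --pt "0.05 0 0 0 0 0" --pt "0 0 0 0 0 0"

```text
t: 20.35
eef_pos: [0.494, 0.0617, 0.0662]
orientation: [-180.0, 0.1, 83.8]
ft_force: [-2.2, -11.3, 2.4]
opening: 0.258
grasp_force: 50.0
```

Request:
move_arm --pt "0.04 0 0 0 0 0" --pt "0.04 0 0 0 0 0" --pt "0 0 0 0 0 0" --pt "0 0 0 0 0 0"

```text
t: 20.85
eef_pos: [0.494, 0.0622, 0.0662]
orientation: [-180.0, 0.1, 83.8]
ft_force: [-2.1, -13.3, 3.9]
opening: 0.257
grasp_force: 50.0
```

The backstop has been felt: the force rose about 4 N per mm, to 13 N. The board is home, so I'll draw the stick out.

Request:
move_arm --pt "-0.05 0 0 0 0 0" --pt "-0.05 0 0 0 0 0" --pt "-0.2 0 -0.03 0 0 0" --pt "-0.8 0 0 0 0 0" --pt "-1.5 0 0 0 0 0" --pt "-2 0 0 0 0 0" --pt "-2 0 0 0 0 0" --pt "-2 0 0 0 0 0"

```text
t: 21.85
eef_pos: [0.4847, -0.0235, 0.0664]
orientation: [180.0, -0.0, 83.7]
ft_force: [-0.0, -0.5, -1.6]
opening: 0.259
grasp_force: 50.0
```

Request:
move_arm --pt "-2 0 0 0 0 0" --pt "-2 0 0 0 0 0" --pt "-2 0 0 0 0 0" --pt "-2 0 0 0 0 0" --pt "-2 0 0 0 0 0" --pt "0 0 -1 0 0 0" --pt "0 0 -3 0 0 0" --pt "0 0 -3 0 0 0"

```text
t: 22.85
eef_pos: [0.4737, -0.1214, 0.1374]
orientation: [-180.0, -0.0, 83.7]
ft_force: [0.3, 0.9, -1.9]
opening: 0.261
grasp_force: 50.0
```

```bash
python3 - <<'E'
from h import *
delta(.638,-.0495,.137,73.0)
a=cam('top');f=a['frame'][120:300,95:335,::-1];cv2.imwrite('pics/top4.png',cv2.resize(f,None,fx=3.3,fy=3.3,interpolation=cv2.INTER_CUBIC))
E
```

```text
t 22.85 pos [ 0.4737 -0.1214  0.1374] ori [-1.7997e+02 -2.0000e-02  8.3730e+01] F [ 0.31  0.86 -1.93] open 0.261
shift cm (current tool axes) [ 8.94 15.54  0.04] turn [-0.0005 -0.0003  0.1874]
```

View pics/top4.png

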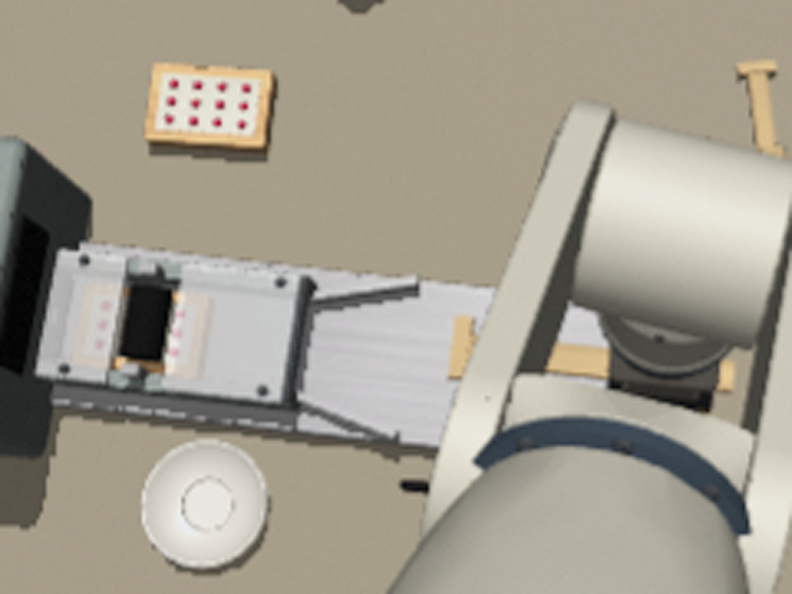

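The top view shows the board under the clear guard past the roller (cols 80–210), with the stick lifted and clear. Next I put the stick back where it lay.

Request:
move_arm --pt "2.24 3.9 0 0 0 0" --pt "2.24 3.9 0 0 0 0" --pt "2.24 3.9 0 0 0 0" --pt "2.24 3.9 0 0 0 0" --pt "0 0 0 0 0 0.094" --pt "0 0 0 0 0 0.094" --pt "0 0 3 0 0 0" --pt "0 0 3 0 0 0"

```text
t: 23.9
eef_pos: [0.639, -0.0491, 0.076]
orientation: [180.0, -0.0, 73.0]
ft_force: [-0.2, 0.4, -1.4]
opening: 0.256
grasp_force: 50.0
```

Request:
move_arm --pt "0 0 1.5 0 0 0" --pt "0 0 0.8 0 0 0" --pt "0 0 0.4 0 0 0" --pt "0 0 0.2 0 0 0" --pt "0 0 0.15 0 0 0" --pt "0 0 0 0 0 0" --pt "0 0 0 0 0 0"

```text
t: 24.78
eef_pos: [0.6391, -0.0494, 0.0462]
orientation: [180.0, -0.0, 73.0]
ft_force: [-0.5, -0.2, -1.4]
opening: 0.26
grasp_force: 50.0
```

Request:
move_arm --pt "0 0 0.02 0 0 0" --pt "0 0 0.02 0 0 0" --pt "0 0 0 0 0 0"

```text
t: 25.15
eef_pos: [0.6391, -0.0494, 0.046]
orientation: [180.0, -0.0, 73.0]
ft_force: [-1.7, -0.5, 5.4]
opening: 0.256
grasp_force: 50.0
```

Request:
move_arm --pt "0 0 0 0 0 0" --pt "0 0 0 0 0 0" --pt "0 0 0 0 0 0" --pt "0 0 0 0 0 0" --pt "0 0 0 0 0 0" --pt "0 0 0 0 0 0" --fingers 0.3

```text
t: 25.9
eef_pos: [0.6389, -0.0495, 0.0455]
orientation: [-180.0, 0.0, 73.0]
ft_force: [0.8, 0.9, 0.2]
opening: 0.649
grasp_force: 0.0
```

Request:
move_arm --pt "0 0 -1 0 0 0" --pt "0 0 -3 0 0 0" --pt "0 0 -5 0 0 0" --pt "0 0 -5 0 0 0" --pt "0 0 -5 0 0 0" --pt "0 0 0 0 0 0" --pt "0 0 0 0 0 0"

```text
t: 26.78
eef_pos: [0.6385, -0.0494, 0.2354]
orientation: [-180.0, 0.0, 73.0]
ft_force: [0.6, 0.4, 0.1]
opening: 0.652
grasp_force: 0.0
```

```bash
python3 - <<'E'
from h import *
a=cam('scene','s2'); w=cam('wrist','w5')
cv2.imwrite('pics/fin.png',np.hstack([cv2.resize(x['frame'][:,:,::-1],(400,300)) for x in(a,w)]))
cv2.imwrite('pics/fin2.png',cv2.resize(a['frame'][140:290,200:500,::-1],(800,400)))
E
```

```text
(no output)
```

View pics/fin.png

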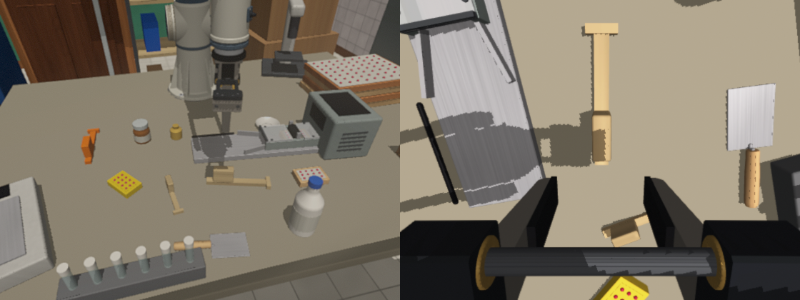

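View pics/fin2.png

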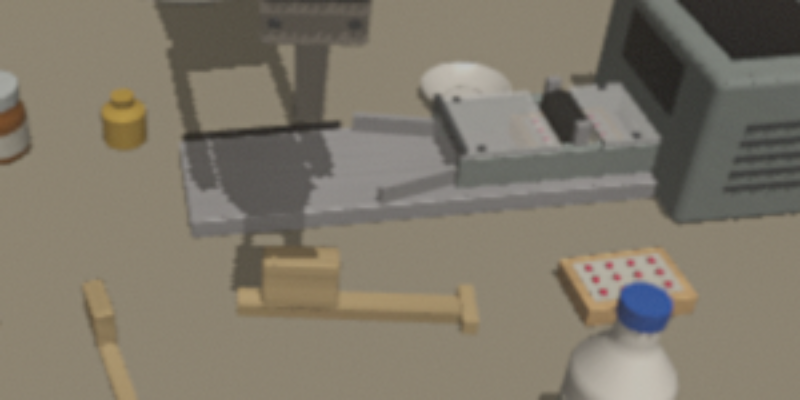

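The stick lies flat and upright beside the bed, with its grip at (300,275) and nose at (468,307). The board is under the guard, the bystanders haven't moved, and the gripper is clear.

```bash
python3 -c "
from h import *
print(env.sign_off())"
```

```text
the job is handed in; nothing more can be done
None
```

The board is pushed home against the backstop (peak wrist-force reading about 13 N) and the push stick is back flat and right way up beside the feed bed, with the job handed in at about 27 s.

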